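# Nest the turned furniture feet by size

## Task

Four turned wooden furniture feet of different sizes stand on the bench. Put each foot, stud up, into the plywood nest of its own size, so that it stands flat on the floor of the recess: the smallest foot in the nest with the smallest recess, and so on up to the largest foot in the largest. Do not knock any foot over, and leave the bench dog and the offcut where they are.

Things in the scene. Friction and masses are not known exactly. Their poses are not given: they have to be found in the camera images.
- foot_a_center (a point): The smallest turned furniture foot: a round foot of pale plain wood standing upright, 30 mm in diameter at its widest (straight-sided from 16 to 40 mm above its underside), 46 mm tall, with a steel stud 8 mm thick standing 12 mm up from the middle of its top; flat underside 27 mm across. This point is on its axis, half-way up the wood, 23 mm above its underside; its z axis points up along the foot.
- foot_b_center (a point): The second smallest turned furniture foot: a round foot of pale plain wood standing upright, 40 mm in diameter at its widest (straight-sided from 18 to 48 mm above its underside), 54 mm tall, with a steel stud 8 mm thick standing 12 mm up from the middle of its top; flat underside 36 mm across. This point is on its axis, half-way up the wood, 27 mm above its underside; its z axis points up along the foot.
- foot_c_center (a point): The second largest turned furniture foot: a round foot of pale plain wood standing upright, 50 mm in diameter at its widest (straight-sided from 21 to 55 mm above its underside), 62 mm tall, with a steel stud 8 mm thick standing 12 mm up from the middle of its top; flat underside 45 mm across. This point is on its axis, half-way up the wood, 31 mm above its underside; its z axis points up along the foot.
- foot_d_center (a point): The largest turned furniture foot: a round foot of pale plain wood standing upright, 60 mm in diameter at its widest (straight-sided from 24 to 62 mm above its underside), 70 mm tall, with a steel stud 8 mm thick standing 12 mm up from the middle of its top; flat underside 54 mm across. This point is on its axis, half-way up the wood, 35 mm above its underside; its z axis points up along the foot.
- nest_a_mouth (a point): The smallest nest: a square plywood plate 72 x 72 mm and 12 mm thick, fixed flat on the bench, with one round recess 44 mm in diameter and 7 mm deep in its middle, lined with grey felt (floor of the recess 5 mm above the bench). This point is the centre of the recess's mouth, level with the plate's upper face; z points up.
- nest_b_mouth (a point): The second smallest nest: a square plywood plate 82 x 82 mm and 12 mm thick, fixed flat on the bench, with one round recess 54 mm in diameter and 7 mm deep in its middle, lined with grey felt (floor of the recess 5 mm above the bench). This point is the centre of the recess's mouth, level with the plate's upper face; z points up.
- nest_c_mouth (a point): The second largest nest: a square plywood plate 92 x 92 mm and 12 mm thick, fixed flat on the bench, with one round recess 64 mm in diameter and 7 mm deep in its middle, lined with grey felt (floor of the recess 5 mm above the bench). This point is the centre of the recess's mouth, level with the plate's upper face; z points up.
- nest_d_mouth (a point): The largest nest: a square plywood plate 102 x 102 mm and 12 mm thick, fixed flat on the bench, with one round recess 74 mm in diameter and 7 mm deep in its middle, lined with grey felt (floor of the recess 5 mm above the bench). This point is the centre of the recess's mouth, level with the plate's upper face; z points up.
- bench_dog_center (a point): A bench dog, not one of the feet: a turned wooden pin 65 mm tall standing on its head, the head 29 mm in diameter and 20 mm high, the shank above it 19 mm in diameter. This point is on its axis, 32.5 mm above the bench. It stays where it is.
- offcut_center (a point): A sawn offcut of reddish wood, 45 x 90 x 30 mm, lying flat at the left edge of the work. This point is its centre, 15 mm above the bench. It stays where it is.
Mind the look-alikes: they are no part of the job. Leave any green look-alike of the part that bears foot_a_center alone.

How it is judged:
At the end, for the whole second after the job is handed in: Each foot stands upright (within 0.1 rad) on the floor of its own nest's recess (less than 4 mm above it), its axis within 12 mm of the recess's centre, released and at rest (horizontal distance between foot_a_center and nest_a_mouth below 0.012 m and z of foot_a_center in the frame of nest_a_mouth below 0.02 m and angle between each of foot_a_center, foot_b_center, foot_c_center, foot_d_center's own z axis and vertical below 0.1 rad and linear speed of each of foot_a, foot_b, foot_c, foot_d below 0.02 m/s and horizontal distance between foot_b_center and nest_b_mouth below 0.012 m and z of foot_b_center in the frame of nest_b_mouth below 0.024 m and horizontal distance between foot_c_center and nest_c_mouth below 0.012 m and z of foot_c_center in the frame of nest_c_mouth below 0.028 m and horizontal distance between foot_d_center and nest_d_mouth below 0.012 m and z of foot_d_center in the frame of nest_d_mouth below 0.032 m); the robot touches nothing.
It fails at once if a foot is knocked over (tilted by more than 0.7 rad) (angle between any of foot_a_center, foot_b_center, foot_c_center, foot_d_center's own z axis and vertical above 0.7 rad).
It fails at once if the bench dog or the offcut is moved by more than 15 mm (distance of any of bench_dog_center, offcut_center from where it was at the start of the episode above 0.015 m).
It also fails if it takes over 104 s, if anything falls off the work surface, if the arm or the gripper's body presses on something with over 40 N, if the wrist force passes 120 N, or if a joint passes its speed limit or range.

## Robot

A 6-joint arm with a two-finger parallel gripper is mounted at the origin on the work surface; the furniture and walls round the work are solid. World frame = base frame: x ahead of the robot, y to its left, z up, the work surface at z = 0. Lengths are in m, angles in rad, forces in N, time in s.
With the tool pointing down it reaches from about 0.425 to 0.95 m from the base axis. Payload 3.5 kg.
Tool frame: the origin (TCP) lies on the centre line of the jaws, within the pads' length; the fingertips stand ahead of it and the grasp point (between the pads) lies 11 mm behind it (tips_ahead is the z of the fingertips in the tool frame, in m); z points along the fingers, y is the direction in which the jaws open and shut (so a half turn about z gives the same grasp; the last joint's range is limited). The gripper opens to 85 mm and grips with 20 to 120 N. Pads are 22 mm wide; open, the fingers measure 114 mm over their backs; the gripper's body (76 mm by 85 mm) begins 54 mm behind the grasp point. The pads swing forward as they close: fully open they stand 13 mm farther back than shut.
Start: joints at [-1.4, 0.286, 1.577, -0, 1.279, -0.15], TCP at [0.213, -0.641, 0.239] pointing down, gripper open.
Joint ranges: [-2.77, 2.77], [-0.9, 2.22], [0.21, 2.48], [-1.53, 4.67], [0.24, 2.81], [-2.84, 2.84]. Speed limits (rad/s): [2.79, 2.79, 3.14, 3.14, 3.14, 3.14].

## Interface

Orientations are given as a unit quaternion [x, y, z, w].
In Python, from plant import * gives the robot as it stands. The module is installed in compiled form; this text tells all that it offers.
- The arm moves only by the tool move_arm, never from a script. Its arguments are lists of equal length, an entry for each row: "linear": the shift along the world's x, y, z in m, a list of three; "twist": the turn, a rotation vector about the world's x, y, z in degrees, a list of three. A call has 1 to 20 rows; each row shifts and turns the pose as measured when the row begins; what a row does not reach is not made up. A row lasts 1/12 s, in which the tool goes at most 41.7 mm and 7.16 degrees, less where a joint would pass 70% of its speed; a pose out of reach is approached as far as the arm can. A call is refused whole if a number of a shift passes 0.0417 or a number of a turn 7.16, either way. A call with a gripper value outside its range is refused whole. "grip" is the opening, from 0 (shut) to 1 (fully open), set as the call begins (left out, the last holds). The fingers move at their own pace and stop on an object; "force" is the grip in N (left out, the last holds). Time passes only in rows, so rows that do not move let the fingers close. It gives the time, the measured TCP pose, the force and the opening at its end, in the units of the state.
- get_state(): the state, without advancing time (a new reading comes with each control period).
- read_camera(name): name is "scene" or "top" or "wrist"; returns a dict with "img" (400x640x3 uint8, blue, green, red), "depth" (400x640 float32, m along the optical axis (not along the pixel's ray), 0 where there is no reading), "fx", "fy", "cx", "cy" (pixels), "rvec" (rotation vector, rad) and "tvec" (3), from world to camera coordinates, as OpenCV has them. Camera axes: x right, y down, z forward; pixel columns grow to the right and rows downward; lengths in m; the calibration is good to about 2 mm. A picture is of the moment at which its call begins.
- sign_off(): hands the job in, once; it reports no verdict.
The state is a dict: "time": time; "qpos": joint angles; "dq": joint speeds; "joint_efforts": joint torques, N m; "eef_pos": TCP position; "tcp_rot": TCP orientation; "contact_force": force on the tool from outside, world axes, zero at the start; "wrist_torque": the same for the moment, N m; "opening": opening from 0.0 (shut) to 1.0 (fully open).
Only numpy, scipy, OpenCV 4.12 (cv2) and the standard library are available. Lean on these libraries where they do the work, as an engineer would, in place of code of your own. Each camera call takes 0.05 s, during which the arm holds its last target.

## Working session

There is one attempt and no reset: what is moved stays moved. The work goes in short steps, Python scripts to look and compute and a tool call to move; the robot and the scene stay as the last step left them, time stands still between calls to the robot, and variables do not carry over. Pictures are saved under pics/ and viewed, and the job is handed in when it is done.

Besides the shell and the picture viewer there is one more tool, called after "Emit:" as name(argument=value, ...) on one line, values as JSON. move_arm: Moves the arm, as the interface text tells. Its arguments: {"type":"object","properties":{"linear":{"type":"array","items":{"type":"array","items":{"type":"number"}}},"twist":{"type":"array","items":{"type":"array","items":{"type":"number"}}},"grip":{"type":"number"},"force":{"type":"number"}},"required":["linear","twist"]}

```bash
mkdir -p pics; cat > h.py <<'E'
from plant import *
import numpy as np, cv2
def cam(n):
    c=read_camera(n); R,_=cv2.Rodrigues(np.array(c['rvec'],float)); c['R']=R; c['t']=np.array(c['tvec'],float).reshape(3); c['C']=-R.T@c['t']; return c
def ray(c,u,v,z):
    d=c['R'].T@np.array([(u-c['cx'])/c['fx'],(v-c['cy'])/c['fy'],1.]); C=c['C']; return C+d*(z-C[2])/d[2]
def cloud(c):
    v,u=np.mgrid[0:400,0:640]; d=c['depth']; P=np.stack([(u-c['cx'])/c['fx']*d,(v-c['cy'])/c['fy']*d,d],-1)
    return (P-c['t'])@c['R']
E
python3 - <<'E'
from h import *
s=get_state(); print(s)
for n in('scene','top','wrist'):
    c=cam(n); cv2.imwrite(f'pics/{n}0.png',c['img']); print(n,c['C'],c['fx'],c['R'].tolist()); np.savez(f'{n}0.npz',**c)
E
```

```text
{'time': 0.0, 'qpos': array([-1.39997288e+00,  2.87185117e-01,  1.57817311e+00,  1.83751499e-05,
        1.27859758e+00, -1.50019677e-01]), 'dq': array([-0.00100874,  0.00013282, -0.00109989,  0.00080331,  0.00019204,
       -0.00013837]), 'joint_efforts': array([ 1.09712008e-03, -4.05976617e+01, -2.92625231e+01, -8.77798766e-05,
        5.73535784e-03,  1.31559131e-05]), 'eef_pos': array([ 0.21278286, -0.63991477,  0.23793629]), 'tcp_rot': array([ 9.87159768e-01,  1.59731637e-01, -3.49586667e-06, -1.18160350e-03]), 'contact_force': array([0.89486193, 0.30942581, 0.53538404]), 'wrist_torque': array([-0.02401098, -0.01294946,  0.00135376]), 'opening': 0.9934350858434203}
scene [0.17703084 0.70290215 0.6773523 ] 362.306562308285 [[-0.8964721526467962, -0.4430916224622304, -0.0027374500191830464], [-0.2816728643174469, 0.5746336755753256, -0.7684116972053439], [0.34204981659989875, -0.6880886229248238, -0.6399499745803537]]
top [0.35734133 0.07411588 1.3068578 ] 381.89345086941864 [[0.008578044523315342, -0.9997575163436154, 0.020281165316643666], [-0.9942285376477167, -0.010696111029304678, -0.10674834020129437], [0.10693938506947986, -0.019248421319521487, -0.9940792051932621]]
wrist [ 0.28785947 -0.61554281  0.37357188] 322.98608667267285 [[0.3141357272286788, -0.9493749473520784, -0.0024401267891682454], [-0.9040599027174555, -0.29992421648864653, 0.3045014887684069], [-0.2898179379835101, -0.09344877582884524, -0.9525087344056623]]
```

View pics/scene0.png

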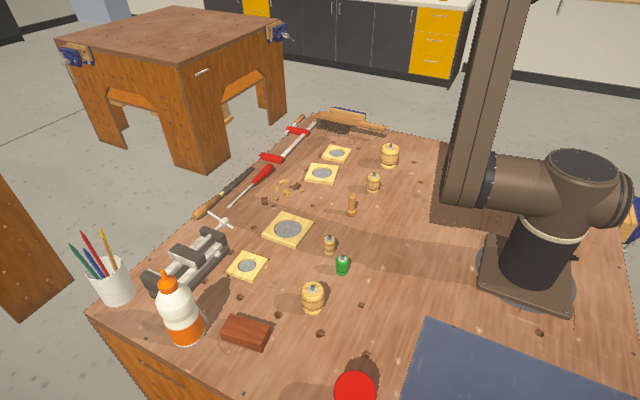

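View pics/top0.png

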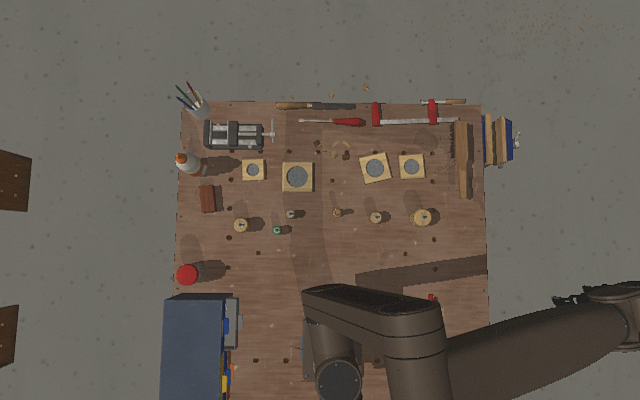

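View pics/wrist0.png

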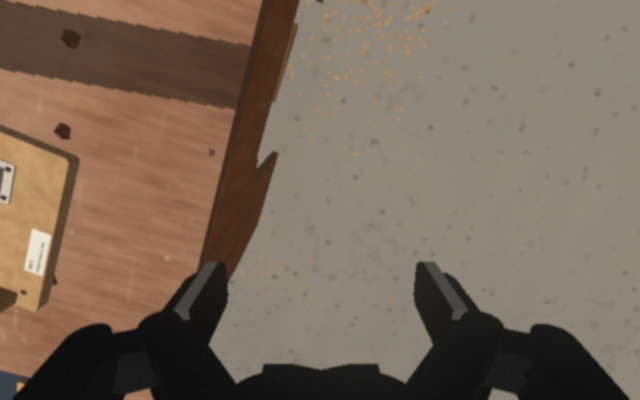

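```bash
python3 - <<'E'
from h import *
for n,roi in(('top',(180,500,140,250)),('scene',(200,420,120,330))):
    c=dict(np.load(f'{n}0.npz')); P=cloud(c); img=c['img']
    hsv=cv2.cvtColor(img,cv2.COLOR_BGR2HSV)
    crop=img[roi[2]:roi[3],roi[0]:roi[1]]
    cv2.imwrite(f'pics/{n}crop0.png',cv2.resize(crop,None,fx=2.5,fy=2.5,interpolation=cv2.INTER_CUBIC))
    m=((P[...,2]>0.022)&(P[...,2]<0.12)&(c['depth']>0)).astype(np.uint8)
    k,lab,st,ce=cv2.connectedComponentsWithStats(m)
    print(n,'tall')
    for i in range(1,k):
        x,y,w,h,a=st[i]
        if a<12 or a>1500 or not(roi[0]<ce[i][0]<roi[1] and roi[2]-5<ce[i][1]<roi[3]+5): continue
        Q=P[lab==i]; zt=np.percentile(Q[:,2],97); 
        print(ce[i].round(1),a,'zmax',Q[:,2].max().round(3),'mid',((Q[:,:2].max(0)+Q[:,:2].min(0))/2).round(3),'ext',np.ptp(Q[:,:2],axis=0).round(3))
    felt=((hsv[...,1]<50)&(abs(P[...,2]-0.006)<0.012)&(hsv[...,2]>70)).astype(np.uint8)
    k,lab,st,ce=cv2.connectedComponentsWithStats(felt)
    print('felt')
    for i in range(1,k):
        x,y,w,h,a=st[i]
        if a<60 or not(roi[0]<ce[i][0]<roi[1] and roi[2]<ce[i][1]<roi[3]): continue
        cc=np.median(P[lab==i],axis=0)
        print(ce[i].round(1),a,w,h,'ray',ray(c,*ce[i],0.006).round(4),'z',cc.round(4))
E
```

```text
top tall
[460.4 154.1] 876 zmax 0.068 mid [ 0.63  -0.427] ext [0.266 0.044]
[315.8 143.3] 21 zmax 0.03 mid [0.684 0.06 ] ext [0.018 0.021]
[334.3 154.2] 13 zmax 0.027 mid [ 0.648 -0.004] ext [0.014 0.017]
[196.8 167.8] 221 zmax 0.119 mid [0.596 0.458] ext [0.06  0.053]
[206.5 198.4] 376 zmax 0.039 mid [0.49  0.425] ext [0.092 0.054]
[337.4 212. ] 30 zmax 0.07 mid [ 0.448 -0.012] ext [0.018 0.016]
[420.6 217.5] 305 zmax 0.087 mid [ 0.431 -0.289] ext [0.056 0.06 ]
[290.  213.9] 66 zmax 0.062 mid [0.44  0.144] ext [0.027 0.027]
[374.8 217.5] 126 zmax 0.067 mid [ 0.431 -0.137] ext [0.037 0.039]
[241.1 224.9] 205 zmax 0.077 mid [0.402 0.304] ext [0.046 0.05 ]
[276.5 230.2] 68 zmax 0.062 mid [0.387 0.188] ext [0.026 0.03 ]
felt
[374.6 167.7] 236 18 18 ray [ 0.6058 -0.1442  0.006 ] z [ 0.6052 -0.1448  0.0061]
[411.2 166.4] 164 15 14 ray [ 0.612  -0.2718  0.006 ] z [ 0.6128 -0.2717  0.006 ]
[252.8 169.3] 106 12 12 ray [0.595  0.2765 0.006 ] z [0.5959 0.2759 0.0059]
[297.2 176.5] 319 20 20 ray [0.5718 0.1235 0.006 ] z [0.5711 0.124  0.006 ]
scene tall
[345. 121.] 653 zmax 0.064 mid [ 0.631 -0
[... 380 characters left out ...]
.027 mid [0.686 0.064] ext [0.022 0.023]
[328.6 242. ] 156 zmax 0.059 mid [0.441 0.147] ext [0.028 0.025]
[341.6 262.1] 172 zmax 0.06 mid [0.387 0.19 ] ext [0.027 0.027]
[311.9 295.5] 593 zmax 0.075 mid [0.403 0.306] ext [0.048 0.047]
[244.4 329.5] 1051 zmax 0.033 mid [0.491 0.425] ext [0.094 0.056]
felt
[291.4 145.9] 73 24 23 ray [ 0.7767 -0.2466  0.006 ] z [ 0.7714 -0.2264  0.0124]
[336.4 153. ] 68 14 7 ray [ 0.6134 -0.2741  0.006 ] z [ 0.6135 -0.2731  0.0065]
[321.5 172.7] 132 18 10 ray [ 0.6069 -0.1461  0.006 ] z [ 0.6072 -0.1468  0.0058]
[287.6 228.7] 346 27 17 ray [0.5727 0.1238 0.006 ] z [0.5726 0.1244 0.0061]
[246.7 265.4] 153 17 12 ray [0.5959 0.2756 0.006 ] z [0.5954 0.2756 0.0061]
```

```bash
ls -la pics
```

```text
total 1644
drwxr-xr-x 2 agent agent   4096 Dec  7 04:23 .
drwxr-xr-x 3 agent agent   4096 Dec  7 04:23 ..
-rw-r--r-- 1 agent agent 361905 Dec  7 04:23 scene0.png
-rw-r--r-- 1 agent agent 352636 Dec  7 04:23 scenecrop0.png
-rw-r--r-- 1 agent agent 366998 Dec  7 04:23 top0.png
-rw-r--r-- 1 agent agent 266416 Dec  7 04:23 topcrop0.png
-rw-r--r-- 1 agent agent 312738 Dec  7 04:23 wrist0.png
```

```bash
python3 - <<'E'
import plant; print([x for x in dir(plant) if x[0]!='_'], getattr(plant,'tips_ahead',None))
from h import *
c=dict(np.load('top0.npz')); P=cloud(c)
for n,(x0,x1,y0,y1) in dict(vise=(200,275,118,152),bottle=(178,203,150,175)).items():
    Q=P[y0:y1,x0:x1].reshape(-1,3); Q=Q[Q[:,2]>.03]; print(n,Q.min(0),Q.max(0))
# wrist fingertips depth
c=dict(np.load('wrist0.npz')); P=cloud(c); d=c['depth']; Q=P[(d>0)&(d<.25)]; print(len(Q), Q.min(0),Q.max(0), np.percentile(Q[:,2],[0,1,5]))
E
```

```text
['Unreachable', 'get_state', 'read_camera', 'sign_off', 'tips_ahead'] 0.008
vise [0.35734133 0.07411588 0.03001985] [0.75573329 0.43775735 1.3068578 ]
bottle [0.35734133 0.07411588 0.0310661 ] [0.62889303 0.48960508 1.3068578 ]
37495 [ 0.18233742 -0.71047996  0.24272827] [ 0.24884354 -0.56467829  0.32305748] [0.24272827 0.24948809 0.26054636]
```

Emit:
move_arm(linear=[[0.0,0.01,0],[0.01,0.02,0],[0.02,0.03,0],[0.02,0.03,0],[0.02,0.03,0],[0.02,0.03,0],[0.02,0.03,0],[0.02,0.03,0],[0.02,0.03,0],[0.02,0.03,0],[0.02,0.03,0],[0.01,0.02,0],[0,0.01,0],[0,0,0]], twist=[[0,0,-2],[0,0,-4],[0,0,-4],[0,0,-4],[0,0,-4],[0,0,0],[0,0,0],[0,0,0],[0,0,0],[0,0,0],[0,0,0],[0,0,0],[0,0,0],[0,0,0]], grip=1, force=40)

```text
time: 1.32
eef_pos: [0.4145, -0.2921, 0.2313]
tcp_rot: [1.0, -0.008, -0.002, -0.005]
contact_force: [0.8, 0.4, -0.5]
opening: 1.005
```

```bash
cat >> h.py <<'E'
def wristfeet(name,zmin=0.03,zmax=0.1):
    c=cam('wrist'); cv2.imwrite(f'pics/{name}.png',c['img']); P=cloud(c); s=get_state(); z=s['eef_pos'][2]
    m=((P[...,2]>zmin)&(P[...,2]<min(zmax,z-.03))&(c['depth']>.1)).astype(np.uint8)
    k,lab,st,ce=cv2.connectedComponentsWithStats(m)
    for i in range(1,k):
        if st[i][4]<150: continue
        Q=P[lab==i]; print(st[i],'mid',((np.percentile(Q[:,:2],99.5,axis=0)+np.percentile(Q[:,:2],.5,axis=0))/2).round(4),'ext',np.ptp(Q[:,:2],axis=0).round(3),'z',Q[:,2].max().round(3))
    print(s['time'],s['eef_pos'],s['tcp_rot'],s['qpos'].round(2)); return c,P
E
python3 - <<'E'
from h import *
wristfeet('w1')
E
```

```text
[ 460    0   41   94 2819] mid [ 0.5329 -0.4296] ext [0.075 0.025] z 0.063
[ 291  129   62   66 3154] mid [ 0.4349 -0.2914] ext [0.06  0.059] z 0.084
[ 19 138  47  23 800] mid [ 0.45   -0.0162] ext [0.018 0.019] z 0.068
[ 150  142   48   42 1504] mid [ 0.4341 -0.1418] ext [0.039 0.038] z 0.068
1.3667 [ 0.41433507 -0.29312185  0.23136372] [ 0.9999548  -0.00807676 -0.0015039  -0.00478631] [-0.82 -0.08  1.99  0.    1.24  0.77]
```

View pics/w1.png

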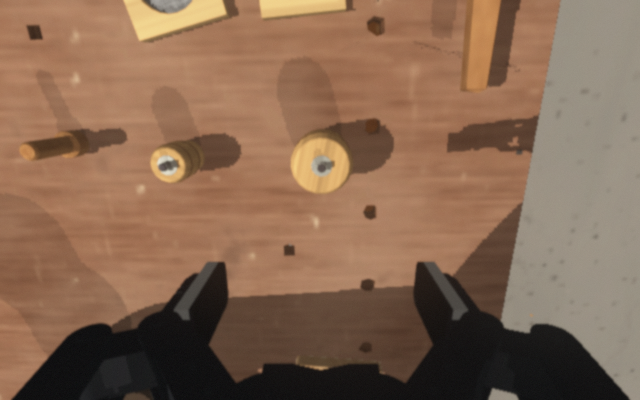

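Emit:
move_arm(linear=[[0.01,0.002,0],[0.009,0.001,-0.01],[0,0,-0.03],[0,0,-0.03],[0,0,-0.03],[0,0,-0.03],[0,0,-0.02],[0,0,-0.015],[0,0,0]], twist=[[0,0,0],[0,0,0],[0,0,0],[0,0,0],[0,0,0],[0,0,0],[0,0,0],[0,0,0],[0,0,0]])

```text
time: 2.12
eef_pos: [0.4349, -0.3008, 0.0575]
tcp_rot: [1.0, -0.015, 0.001, -0.001]
contact_force: [-0.1, 0.1, 0.0]
opening: 1.0
```

Emit:
move_arm(linear=[[0,0.006,0],[0,0.005,-0.005],[0,0,-0.01],[0,0,-0.008],[0,0,0]], twist=[[0,0,0],[0,0,0],[0,0,0],[0,0,0],[0,0,0]])

```text
time: 2.53
eef_pos: [0.4362, -0.292, 0.0336]
tcp_rot: [1.0, -0.017, 0.002, 0.0]
contact_force: [0.5, 0.4, -0.4]
opening: 1.0
```

```bash
python3 - <<'E'
from h import *
wristfeet('w2')
E
```

```text
2.5833 [ 0.43653156 -0.29236679  0.03425163] [ 9.99847484e-01 -1.72285808e-02  2.78257661e-03  6.64414413e-04] [-0.78  0.23  2.07  0.    0.84  0.82]
```

View pics/w2.png

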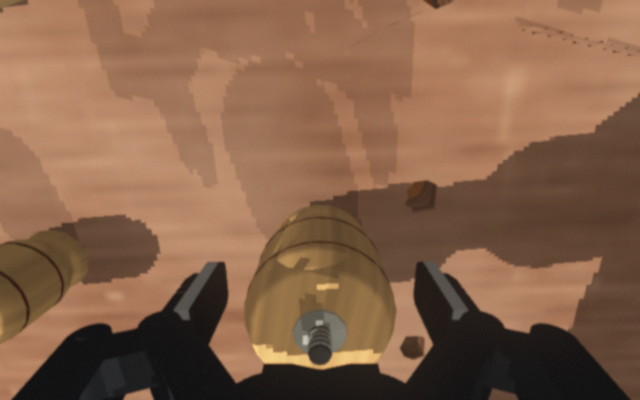

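Emit:
move_arm(linear=[[0,0,0],[0,0,0],[0,0,0],[0,0,0],[0,0,0],[0,0,0],[0,0,0]], twist=[[0,0,0],[0,0,0],[0,0,0],[0,0,0],[0,0,0],[0,0,0],[0,0,0]], grip=0, force=40)

```text
time: 3.17
eef_pos: [0.438, -0.2937, 0.0367]
tcp_rot: [1.0, -0.017, 0.005, 0.002]
contact_force: [-0.0, 0.2, -1.3]
opening: 0.69
```

Emit:
move_arm(linear=[[0,0,0.01],[0,0,0.02],[0,0,0.03],[0,0,0.03],[0,0,0.02],[0.005,0.01,0.01],[0.01,0.02,0],[0.01,0.03,0],[0.01,0.03,0],[0.01,0.03,0],[0.01,0.03,0],[0.01,0.03,0],[0.01,0.03,0],[0.01,0.03,0],[0.01,0.03,0],[0.01,0.03,0],[0.005,0.02,0],[0.005,0.01,0],[0,0,0]], twist=[[0,0,0],[0,0,0],[0,0,0],[0,0,0],[0,0,0],[0,0,0],[0,0,0],[0,0,0],[0,0,0],[0,0,0],[0,0,0],[0,0,0],[0,0,0],[0,0,0],[0,0,0],[0,0,0],[0,0,0],[0,0,0],[0,0,0]])

```text
time: 4.75
eef_pos: [0.5503, 0.0642, 0.1648]
tcp_rot: [1.0, -0.019, 0.003, -0.001]
contact_force: [0.5, -0.3, -2.1]
opening: 0.691
```

Emit:
move_arm(linear=[[0.01,0.02,0],[0.01,0.025,0],[0.003,0.015,0],[0,0,-0.01],[0,0,-0.02],[0,0,-0.02],[0,0,0]], twist=[[0,0,0],[0,0,0],[0,0,0],[0,0,0],[0,0,0],[0,0,0],[0,0,0]])

```text
time: 5.33
eef_pos: [0.5704, 0.1263, 0.1115]
tcp_rot: [1.0, -0.018, 0.001, 0.0]
contact_force: [-1.4, -0.5, -2.2]
opening: 0.689
```

```bash
python3 - <<'E'
from h import *
wristfeet('w3',-0.1,-0.05)
c=cam('scene'); cv2.imwrite('pics/s3.png',cv2.resize(c['img'][130:330,180:440],None,fx=3,fy=3,interpolation=cv2.INTER_CUBIC))
E
```

```text
5.3833 [0.57132588 0.1262065  0.11327298] [ 9.99829399e-01 -1.83193411e-02  2.32757905e-03  3.96936023e-04] [ 0.04  0.22  1.9  -0.    1.01  1.65]
```

View pics/w3.png

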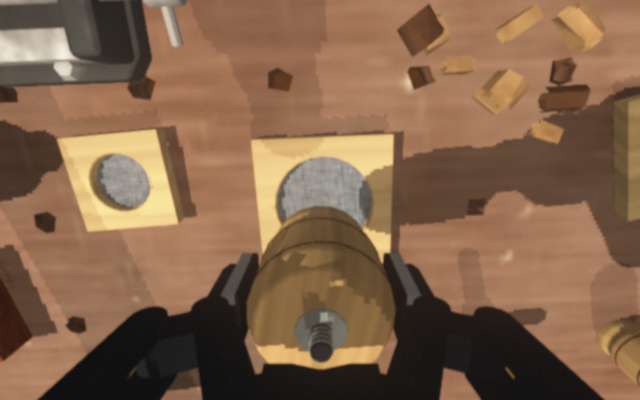

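View pics/s3.png

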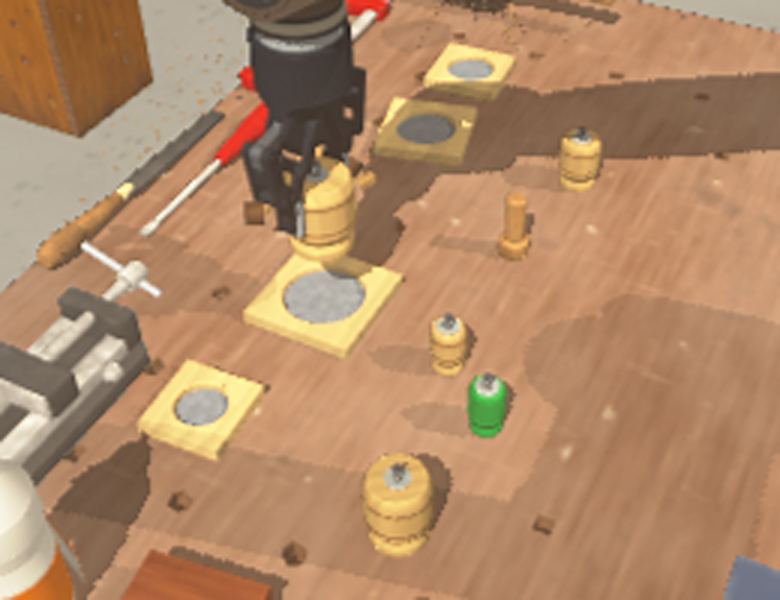

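```bash
python3 - <<'E'
from h import *
c=cam('wrist'); z=get_state()['eef_pos'][2]
for u,v in((252,140),(394,133),(278,195),(372,195),(324,157)): print((u,v),ray(c,u,v,.012).round(4))
print('foot',ray(c,320,331,z-.036+.070).round(4),get_state()['eef_pos'], 'left',ray(c,61,142,.012),ray(c,157,128,.012))
P=cloud(c)
m=(P[...,2]>0.1)&(P[...,2]<.17)&(abs(P[...,1]-.126)<.025)&(abs(P[...,0]-.57)<.045)&(c['depth']>.03)
Q=P[m];print(len(Q),Q.min(0),Q.max(0))
E
```

```text
(252, 140) [0.6257 0.1747 0.012 ]
(394, 133) [0.6267 0.071  0.012 ]
(278, 195) [0.5832 0.1589 0.012 ]
(372, 195) [0.5804 0.0865 0.012 ]
(324, 157) [0.6112 0.1225 0.012 ]
foot [0.569  0.1269 0.1506] [0.57381806 0.12644329 0.11655668] left [0.6295571  0.31479857 0.012     ] [0.63684616 0.24256004 0.012     ]
17371 [0.55035909 0.10102078 0.10364822] [0.59960525 0.15099653 0.16364196]
```

Emit:
move_arm(linear=[[0.002,-0.002,-0.01],[0.002,-0.001,-0.02],[0,0,-0.02],[0,0,-0.015],[0,0,-0.005],[0,0,0]], twist=[[0,0,0],[0,0,0],[0,0,0],[0,0,0],[0,0,0],[0,0,0]])

```text
time: 5.98
eef_pos: [0.5845, 0.1204, 0.0516]
tcp_rot: [1.0, -0.02, 0.014, 0.0]
contact_force: [-0.7, 0.3, -1.1]
opening: 0.688
```

Emit:
move_arm(linear=[[-0.005,0.002,0],[-0.004,0.001,0],[0,0,0]], twist=[[0,0.8,0],[0,0.8,0],[0,0,0]])

```text
time: 6.23
eef_pos: [0.5763, 0.1232, 0.054]
tcp_rot: [1.0, -0.02, 0.001, 0.0]
contact_force: [-0.6, -0.1, -2.2]
opening: 0.691
```

```bash
python3 - <<'E'
from h import *
wristfeet('w4',-0.1,-0.05)
E
```

```text
6.2833 [0.57677638 0.12316247 0.05426034] [ 9.99795963e-01 -2.01570978e-02  1.28402723e-03  2.74535705e-04] [ 0.04  0.32  1.91 -0.    0.91  1.65]
```

View pics/w4.png

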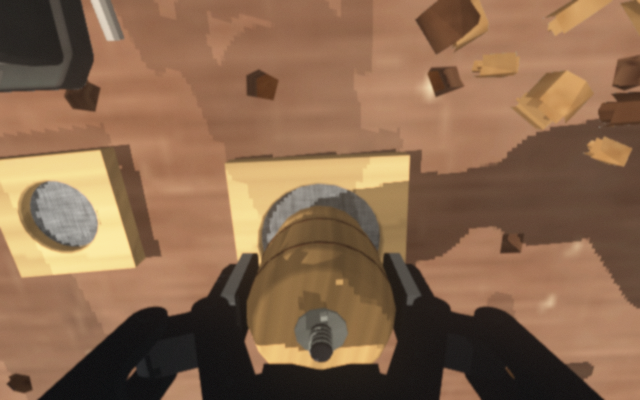

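Emit:
move_arm(linear=[[0,0,-0.005],[0,0,-0.005],[-0.001,0,-0.004],[0,0,0]], twist=[[0,0,0],[0,0,0],[0,0.3,0],[0,0,0]])

```text
time: 6.62
eef_pos: [0.5773, 0.1235, 0.0417]
tcp_rot: [1.0, -0.02, 0.001, 0.0]
contact_force: [0.9, 0.4, -1.4]
opening: 0.696
```

Emit:
move_arm(linear=[[0,0,-0.003],[0,0,-0.002],[0,0,0]], twist=[[0,0,0],[0,0,0],[0,0,0]])

```text
time: 6.87
eef_pos: [0.5784, 0.1237, 0.0417]
tcp_rot: [1.0, -0.019, -0.0, 0.001]
contact_force: [0.5, 0.3, -2.0]
opening: 0.688
```

Emit:
move_arm(linear=[[0,0,-0.004],[0,0,-0.004]], twist=[[0,0,0],[0,0,0]])

```text
time: 7.03
eef_pos: [0.5798, 0.1238, 0.0408]
tcp_rot: [1.0, -0.019, -0.002, 0.001]
contact_force: [-14.1, -1.9, 30.0]
opening: 0.688
```

Emit:
move_arm(linear=[[-0.001,0,0.001],[0,0,0],[0,0,0],[0,0,0],[0,0,0]], twist=[[0,0,0],[0,0,0],[0,0,0],[0,0,0],[0,0,0]], grip=1)

```text
time: 7.45
eef_pos: [0.5807, 0.1239, 0.0431]
tcp_rot: [1.0, -0.019, 0.001, 0.001]
contact_force: [0.0, 0.2, -0.0]
opening: 1.001
```

```bash
python3 - <<'E'
from h import *
wristfeet('w5',-0.1,-0.05)
E
```

```text
7.5 [0.58048651 0.12386338 0.04292405] [ 9.99817455e-01 -1.90764124e-02  5.35018168e-04  9.27337657e-04] [ 0.04  0.35  1.9  -0.    0.9   1.65]
```

View pics/w5.png

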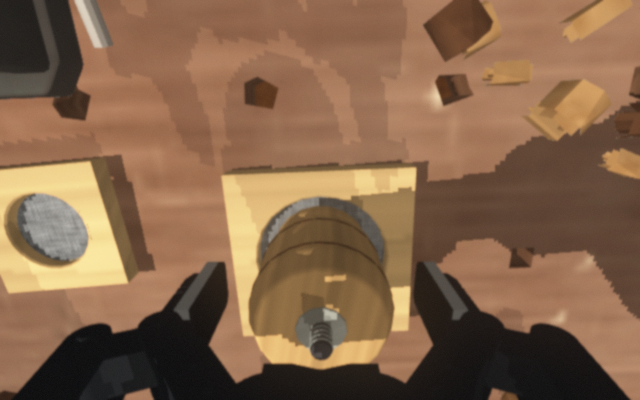

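Emit:
move_arm(linear=[[0,0,0.01],[0,0,0.03],[0,0,0.04],[0,0,0.04],[0,0,0.04],[-0.01,0.01,0.01],[-0.02,0.02,0],[-0.03,0.03,0],[-0.03,0.03,0],[-0.03,0.03,0],[-0.03,0.03,0],[-0.02,0.02,0],[-0.015,0.01,0],[0,0,0]], twist=[[0,0,0],[0,0,0],[0,0,0],[0,0,0],[0,0,0],[0,0,0],[0,0,0],[0,0,0],[0,0,0],[0,0,0],[0,0,0],[0,0,0],[0,0,0],[0,0,0]])

```text
time: 8.67
eef_pos: [0.3861, 0.3055, 0.2272]
tcp_rot: [1.0, -0.023, 0.002, -0.001]
contact_force: [0.3, -0.8, 0.1]
opening: 0.997
```

```bash
python3 - <<'E'
from h import *
wristfeet('w6')
E
```

```text
[ 157   20   72  108 4183] mid [0.4924 0.423 ] ext [0.095 0.056] z 0.034
[468 101  37  32 929] mid [0.4421 0.144 ] ext [0.029 0.029] z 0.061
[ 298  137   52   54 2159] mid [0.4049 0.3026] ext [0.049 0.049] z 0.076
[421 158  32  31 765] mid [0.3888 0.1882] ext [0.029 0.028] z 0.06
[147 272  47  45 459] mid [0.2741 0.474 ] ext [0.016 0.029] z 0.092
[ 209  340  126   44 2768] mid [0.1776 0.3766] ext [0.01  0.155] z 0.092
8.7167 [0.38735558 0.30491829 0.22737015] [ 0.99973571 -0.02276703  0.00291018 -0.0013039 ] [ 0.46 -0.12  2.03 -0.    1.22  2.08]
```

View pics/w6.png

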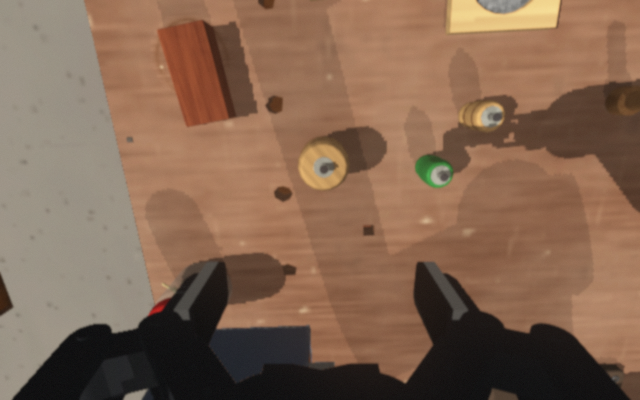

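Emit:
move_arm(linear=[[0.007,0,0],[0.007,0,-0.01],[0,0,-0.03],[0,0,-0.03],[0,0,-0.03],[0,0,-0.025],[0,0,-0.01],[0,0,0]], twist=[[0,0,0],[0,0,0],[0,0,0],[0,0,0],[0,0,0],[0,0,0],[0,0,0],[0,0,0]])

```text
time: 9.38
eef_pos: [0.4143, 0.2988, 0.0877]
tcp_rot: [1.0, -0.029, 0.008, -0.002]
contact_force: [0.0, -0.2, 0.2]
opening: 1.001
```

Emit:
move_arm(linear=[[-0.005,0.003,0],[-0.005,0.002,-0.01],[-0.002,0.001,-0.02],[-0.002,0.001,-0.02],[-0.001,0,-0.01],[0,0,-0.003],[0,0,0]], twist=[[0,0.5,0],[0,0.4,0],[0,0,0],[0,0,0],[0,0,0],[0,0,0],[0,0,0]])

```text
time: 9.97
eef_pos: [0.4057, 0.3081, 0.0283]
tcp_rot: [1.0, -0.031, 0.006, -0.005]
contact_force: [0.9, -0.1, 0.6]
opening: 0.999
```

Emit:
move_arm(linear=[[0,-0.003,0],[0,0,0]], twist=[[0,0,0],[0,0,0]])

```text
time: 10.13
eef_pos: [0.4068, 0.3056, 0.03]
tcp_rot: [1.0, -0.03, 0.007, -0.006]
contact_force: [0.8, -0.2, -0.6]
opening: 1.002
```

```bash
python3 - <<'E'
from h import *
wristfeet('w7')
E
```

```text
10.1833 [0.40714949 0.3059321  0.0303082 ] [ 0.99949269 -0.03039201  0.00727647 -0.00614313] [0.44 0.2  2.12 0.01 0.81 2.07]
```

View pics/w7.png

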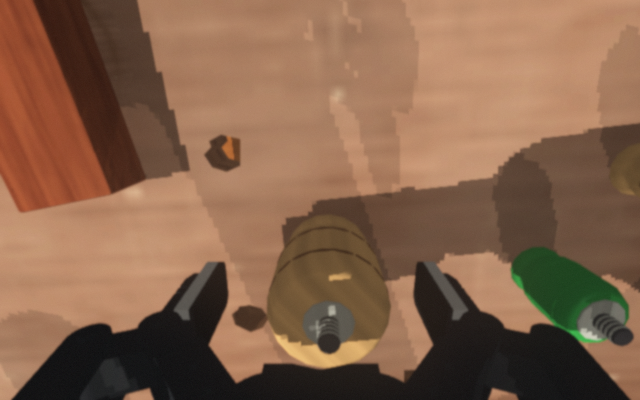

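Emit:
move_arm(linear=[[-0.001,-0.003,-0.003],[0,0,0],[0,0,0],[0,0,0],[0,0,0],[0,0,0],[0,0,0],[0,0,0]], twist=[[0,0,0],[0,0,0],[0,0,0],[0,0,0],[0,0,0],[0,0,0],[0,0,0],[0,0,0]], grip=0, force=40)

```text
time: 10.85
eef_pos: [0.4079, 0.3031, 0.0298]
tcp_rot: [0.999, -0.031, 0.01, -0.007]
contact_force: [0.2, -0.7, 0.1]
opening: 0.577
```

Emit:
move_arm(linear=[[0,0,0.01],[0,0,0.02],[0,0,0.03],[0,0,0.03],[0,0,0.02],[0.005,-0.01,0.005],[0.01,-0.02,0],[0.013,-0.03,0],[0.013,-0.03,0],[0.013,-0.03,0],[0.013,-0.03,0],[0.013,-0.03,0],[0.013,-0.03,0],[0.013,-0.03,0],[0.013,-0.03,0],[0.013,-0.03,0],[0.013,-0.03,0],[0.01,-0.02,0],[0.005,-0.01,0],[0,0,0]], twist=[[0,0,0],[0,0,0],[0,0,0],[0,0,0],[0,0,0],[0,0,0],[0,0,0],[0,0,0],[0,0,0],[0,0,0],[0,0,0],[0,0,0],[0,0,0],[0,0,0],[0,0,0],[0,0,0],[0,0,0],[0,0,0],[0,0,0],[0,0,0]])

```text
time: 12.52
eef_pos: [0.5632, -0.0858, 0.1445]
tcp_rot: [1.0, -0.029, 0.004, -0.005]
contact_force: [-0.5, -0.1, -0.9]
opening: 0.567
```

Emit:
move_arm(linear=[[0.01,-0.015,0],[0.015,-0.025,0],[0.01,-0.015,0],[0,0,-0.01],[0,0,-0.015],[0,0,-0.01],[0,0,0]], twist=[[0,0,0],[0,0,0],[0,0,0],[0,0,0],[0,0.3,0],[0,0,0],[0,0,0]])

```text
time: 13.1
eef_pos: [0.5931, -0.1354, 0.1022]
tcp_rot: [1.0, -0.027, -0.005, -0.008]
contact_force: [-0.2, 0.1, -1.0]
opening: 0.579
```

```bash
cat >> h.py <<'E'
def held(name,h,g):
    """held foot height h, TCP-bottom g: washer centre -> foot xy ; felt ring visible"""
    c=cam('wrist'); cv2.imwrite(f'pics/{name}.png',c['img']); np.savez('last.npz',**c); s=get_state(); P=cloud(c)
    print(s['time'],s['eef_pos'].round(4),s['tcp_rot'].round(4))
    hsv=cv2.cvtColor(c['img'],cv2.COLOR_BGR2HSV)
    pl=(abs(P[...,2]-.012)<.005)&(hsv[...,1]>60)&(hsv[...,0]>14)&(hsv[...,0]<35)
    k,lab,st,ce=cv2.connectedComponentsWithStats(pl.astype(np.uint8))
    for i in range(1,k):
        if st[i][4]<500: continue
        Q=P[lab==i]; print('plate',st[i],'xy',np.percentile(Q[:,:2],1,axis=0).round(4),np.percentile(Q[:,:2],99,axis=0).round(4))
    f=(abs(P[...,2]-.005)<.008)&(hsv[...,1]<50)
    k,lab,st,ce=cv2.connectedComponentsWithStats(f.astype(np.uint8))
    for i in range(1,k):
        if st[i][4]<200: continue
        Q=P[lab==i]; print('felt',st[i],'xy',np.percentile(Q[:,:2],1,axis=0).round(4),np.percentile(Q[:,:2],99,axis=0).round(4))
    return c
E
python3 - <<'E'
from h import *
held('w8',.062,.029)
E
```

```text
13.15 [ 0.5931 -0.1352  0.1027] [ 0.9996 -0.0267 -0.0048 -0.0085]
plate [105  59  38  37 692] xy [ 0.6823 -0.0212] [0.7011 0.0043]
plate [ 453  107  130  128 9846] xy [ 0.5714 -0.3131] [ 0.6546 -0.2294]
plate [ 254  110  157  136 8343] xy [ 0.5681 -0.1956] [ 0.6583 -0.0934]
plate [   0  182   81  124 5117] xy [0.5225 0.0717] [0.6239 0.1335]
plate [  0 214  34  61 797] xy [0.5534 0.0966] [0.5993 0.1118]
felt [ 477  138   70   70 3650] xy [ 0.5885 -0.2958] [ 0.6359 -0.25  ]
felt [ 294  149   82   77 4799] xy [ 0.5809 -0.1731] [ 0.6349 -0.1164]
felt [  6 222  36  64 694] xy [0.5373 0.0938] [0.5896 0.1311]
```

View pics/w8.png

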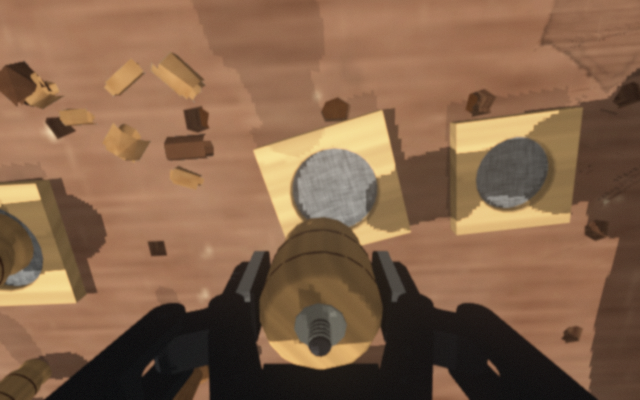

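```bash
python3 - <<'E'
from h import *
c=dict(np.load('last.npz')); print(ray(c,320,326,.1027-.029+.062))
E
```

```text
[ 0.59055485 -0.13532804  0.1357    ]
```

Emit:
move_arm(linear=[[0.007,-0.005,0],[0.006,-0.005,-0.005],[0,0,-0.015],[0,0,-0.015],[0,0,-0.01],[0,0,0]], twist=[[-0.5,0,0],[-0.5,0,0],[0,0,0],[0,0,0],[0,0,0],[0,0,0]])

```text
time: 13.65
eef_pos: [0.6097, -0.1442, 0.0577]
tcp_rot: [1.0, -0.025, -0.002, 0.003]
contact_force: [-0.6, 0.1, -2.0]
opening: 0.573
```

Emit:
move_arm(linear=[[0,0,-0.008],[-0.001,-0.001,-0.008],[-0.001,0,-0.006],[0,0,0]], twist=[[0,0,0],[0,0,0],[0,0,0],[0,0,0]])

```text
time: 13.98
eef_pos: [0.6094, -0.1458, 0.0354]
tcp_rot: [1.0, -0.024, -0.0, 0.004]
contact_force: [-0.4, -0.1, -1.6]
opening: 0.569
```

Emit:
move_arm(linear=[[0,0,-0.004],[0,0,-0.003]], twist=[[0,0,0],[0,0,0]])

```text
time: 14.15
eef_pos: [0.6108, -0.1464, 0.0351]
tcp_rot: [1.0, -0.024, -0.001, 0.003]
contact_force: [-5.6, 2.3, 10.0]
opening: 0.57
```

Contact with the floor; release.

Emit:
move_arm(linear=[[-0.001,0,0],[0,0,0],[0,0,0],[0,0,0],[0,0,0]], twist=[[0,0,0],[0,0,0],[0,0,0],[0,0,0],[0,0,0]], grip=1)

```text
time: 14.57
eef_pos: [0.6121, -0.1476, 0.0387]
tcp_rot: [1.0, -0.024, 0.002, 0.005]
contact_force: [1.2, 0.1, -1.2]
opening: 0.998
```

```bash
python3 - <<'E'
from h import *
held('w9',.062,.029)
E
```

```text
14.6167 [ 0.6121 -0.1475  0.0386] [ 0.9997 -0.0242  0.002   0.0045]
plate [   0   89   52   48 1311] xy [ 0.682  -0.0212] [0.7014 0.0047]
plate [  467   153   170   156 15709] xy [ 0.572  -0.3131] [ 0.6552 -0.2292]
plate [  207   155   207   190 12456] xy [ 0.5657 -0.1957] [ 0.659 -0.093]
plate [283 216  74  27 582] xy [ 0.617  -0.1662] [ 0.6294 -0.1282]
plate [ 97 227  43  30 790] xy [ 0.615  -0.0474] [ 0.6297 -0.0272]
felt [ 499  191   89   83 5500] xy [ 0.5887 -0.2964] [ 0.6358 -0.2507]
felt [263 206  53  64 763] xy [ 0.6   -0.143] [ 0.6352 -0.1148]
felt [344 216  26  43 370] xy [ 0.6036 -0.1752] [ 0.628  -0.1625]
```

View pics/w9.png

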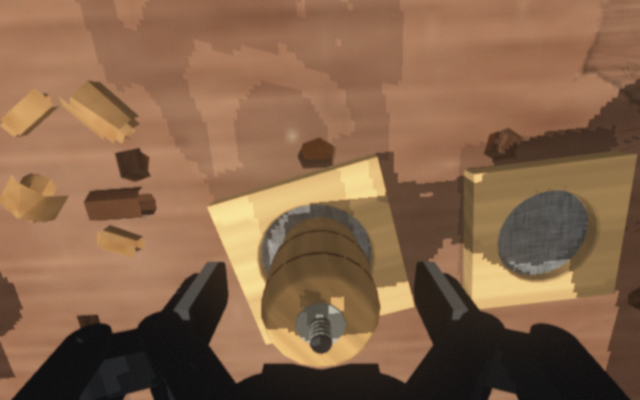

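Emit:
move_arm(linear=[[0,0,0.01],[0,0,0.03],[0,0,0.04],[0,0,0.04],[0,0,0.03],[-0.01,0,0.01],[-0.02,0.001,0],[-0.03,0.001,0],[-0.03,0.001,0],[-0.03,0.001,0],[-0.03,0.001,0],[-0.025,0,0],[-0.01,0,0],[0,0,0]], twist=[[0,0,0],[0,0,0],[0,0,0],[0,0,0],[0,0,0],[0,0,0],[0,0,0],[0,0,0],[0,0,0],[0,0,0],[0,0,0],[0,0,0],[0,0,0],[0,0,0]])

```text
time: 15.78
eef_pos: [0.4173, -0.1403, 0.2129]
tcp_rot: [1.0, -0.023, 0.004, 0.006]
contact_force: [0.2, 0.5, -0.2]
opening: 1.003
```

```bash
python3 - <<'E'
from h import *
wristfeet('w10')
E
```

```text
[   0    0   43   57 2148] mid [0.5672 0.108 ] ext [0.044 0.038] z 0.07
[631  37   9  47 241] mid [ 0.5157 -0.4205] ext [0.038 0.006] z 0.057
[ 297  147   42   45 1431] mid [ 0.4339 -0.1398] ext [0.04  0.039] z 0.069
[165 148  34  25 611] mid [ 0.4502 -0.015 ] ext [0.018 0.018] z 0.068
[   3  157   47   33 1129] mid [0.443 0.14 ] ext [0.03  0.028] z 0.061
[  0 212  23  31 540] mid [0.3886 0.178 ] ext [0.029 0.018] z 0.049
15.8333 [ 0.41817001 -0.14047435  0.2130806 ] [ 0.99969702 -0.0233165   0.00479534  0.00626214] [-0.55 -0.24  2.16 -0.01  1.2   1.07]
```

View pics/w10.png

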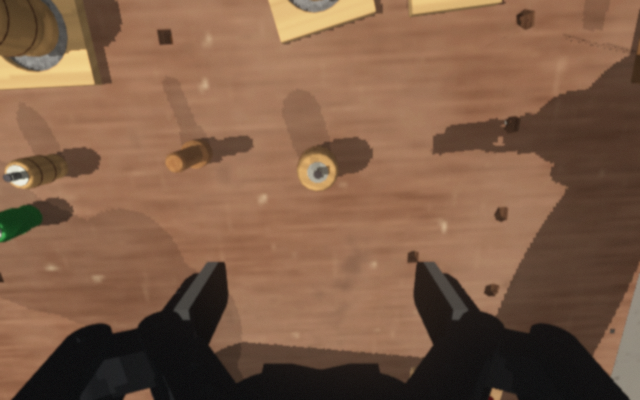

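Emit:
move_arm(linear=[[0.005,0,-0.005],[0.004,0.001,-0.015],[0,0,-0.03],[0,0,-0.03],[0,0,-0.03],[-0.001,0.001,-0.03],[-0.001,0.001,-0.02],[0,0,-0.01],[0,0,0]], twist=[[0,0,0],[0,0,0],[0,0,0],[0,0,0],[0,0,0],[0,0.4,0],[0,0.4,0],[0,0,0],[0,0,0]])

```text
time: 16.58
eef_pos: [0.4373, -0.139, 0.039]
tcp_rot: [1.0, -0.022, 0.005, 0.009]
contact_force: [-0.0, 0.1, -0.6]
opening: 1.002
```

Emit:
move_arm(linear=[[-0.003,0,-0.006],[-0.002,0,-0.006],[0,0,-0.004],[0,0,0]], twist=[[0,0.3,0],[0,0.3,0],[0,0,0],[0,0,0]])

```text
time: 16.92
eef_pos: [0.435, -0.1395, 0.0219]
tcp_rot: [1.0, -0.021, -0.0, 0.01]
contact_force: [-0.7, 0.2, 0.3]
opening: 1.002
```

```bash
python3 - <<'E'
from h import *
wristfeet('w11')
E
```

```text
16.9667 [ 0.43534666 -0.13965404  0.02239729] [ 9.99726941e-01 -2.11461366e-02  1.59142765e-04  9.94281630e-03] [-0.52  0.12  2.23 -0.02  0.78  1.11]
```

View pics/w11.png

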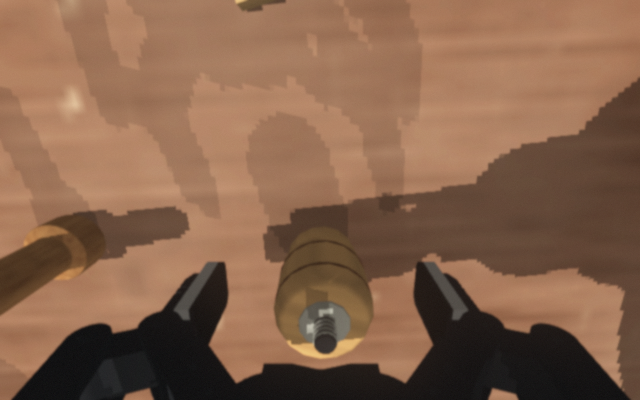

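Emit:
move_arm(linear=[[0,0,0],[0,0,0],[0,0,0],[0,0,0],[0,0,0],[0,0,0],[0,0,0],[0,0,0],[0,0,0]], twist=[[0.5,0,0],[0.5,0,0],[0,0,0],[0,0,0],[0,0,0],[0,0,0],[0,0,0],[0,0,0],[0,0,0]], grip=0, force=40)

```text
time: 17.72
eef_pos: [0.4376, -0.1412, 0.0258]
tcp_rot: [1.0, -0.021, 0.003, 0.002]
contact_force: [-0.6, 0.7, -0.5]
opening: 0.454
```

Emit:
move_arm(linear=[[0,0,0.01],[0,0,0.02],[0,0,0.03],[0,0,0.03],[0,0,0.02],[0.01,-0.01,0],[0.02,-0.015,0],[0.025,-0.02,0],[0.025,-0.02,0],[0.025,-0.02,0],[0.025,-0.02,0],[0.02,-0.015,0],[0.015,-0.01,0],[0.005,-0.003,0],[0,0,0]], twist=[[0,0,0],[0,0,0],[0,0,0],[0,0,0],[0,0,0],[0,0,0],[0,0,0],[0,0,0],[0,0,0],[0,0,0],[0,0,0],[0,0,0],[0,0,0],[0,0,0],[0,0,0]])

```text
time: 18.97
eef_pos: [0.6116, -0.2773, 0.1497]
tcp_rot: [1.0, -0.02, 0.003, 0.002]
contact_force: [-0.7, 0.3, -0.4]
opening: 0.454
```

```bash
python3 - <<'E'
from h import *
held('w12',.062,.029)
E
```

```text
19.0167 [ 0.611  -0.2769  0.1497] [ 0.9998 -0.0203  0.0033  0.0022]
plate [ 100  141  140  123 5374] xy [ 0.5557 -0.1974] [ 0.6583 -0.0934]
plate [ 260  141  105  101 5624] xy [ 0.5718 -0.3133] [ 0.6548 -0.2306]
felt [ 287  164   56   55 2393] xy [ 0.5891 -0.296 ] [ 0.6363 -0.2488]
felt [147 172  34  12 243] xy [ 0.6268 -0.1543] [ 0.6361 -0.1247]
felt [187 186  19  48 216] xy [ 0.5776 -0.1727] [ 0.6213 -0.1532]
```

View pics/w12.png

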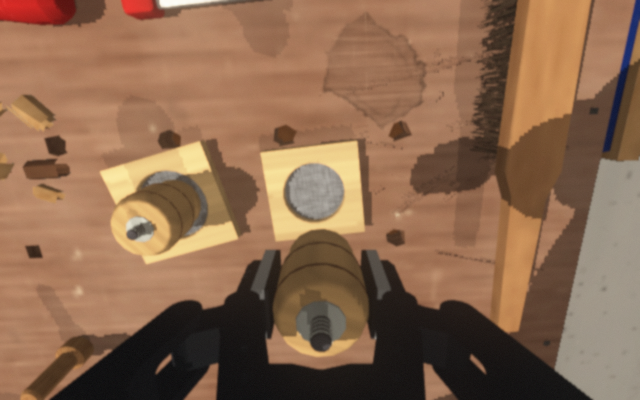

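Emit:
move_arm(linear=[[0.001,0.003,-0.01],[0,0.002,-0.02],[0,0,-0.025],[0,0,-0.025],[0,0,-0.015],[0,0,0]], twist=[[0,0,0],[0,0,0],[0,0,0],[0,0.4,0],[0,0.4,0],[0,0,0]])

```text
time: 19.52
eef_pos: [0.6071, -0.2654, 0.0521]
tcp_rot: [1.0, -0.019, -0.005, 0.002]
contact_force: [-0.6, 0.8, -1.5]
opening: 0.453
```

```bash
python3 - <<'E'
from h import *
c=dict(np.load('last.npz')); print(ray(c,320,322,.178))
E
```

```text
[ 0.60633595 -0.27656593  0.178     ]
```

Emit:
move_arm(linear=[[0.005,-0.004,0],[0.004,-0.003,0],[0,0,0]], twist=[[0,-0.3,0],[0,-0.2,0],[0,0,0]])

```text
time: 19.77
eef_pos: [0.6158, -0.2714, 0.0523]
tcp_rot: [1.0, -0.018, -0.001, 0.001]
contact_force: [0.5, 0.5, -0.1]
opening: 0.457
```

```bash
python3 - <<'E'
from h import *
held('w13',.062,.029)
E
```

```text
19.8167 [ 0.6158 -0.2713  0.0527] [ 9.998e-01 -1.850e-02 -4.000e-04  1.300e-03]
plate [    2   166   212   167 10733] xy [ 0.561  -0.1978] [ 0.659  -0.0933]
plate [ 242  166  151   98 7402] xy [ 0.604  -0.3122] [ 0.6558 -0.2301]
plate [  88  222   69   62 1061] xy [ 0.594  -0.1691] [ 0.6293 -0.1388]
felt [ 281  201   84   58 2432] xy [ 0.6027 -0.297 ] [ 0.6365 -0.2477]
felt [  69  211   96   87 1264] xy [ 0.5778 -0.172 ] [ 0.6354 -0.1206]
```

View pics/w13.png

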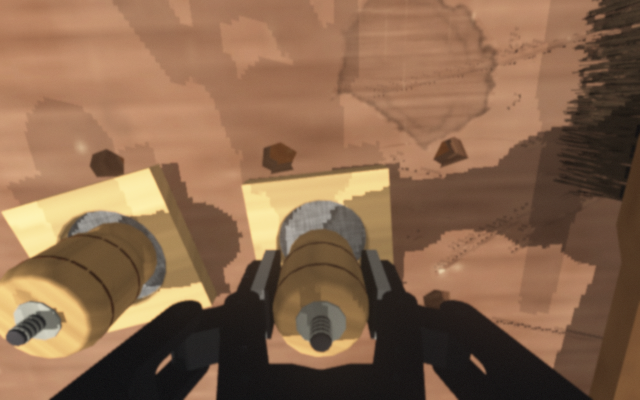

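Emit:
move_arm(linear=[[0,0,-0.008],[-0.001,0,-0.008],[-0.001,0,-0.005],[0,0,0]], twist=[[0,0,0],[0,0,0],[0,0,0],[0,0,0]])

```text
time: 20.15
eef_pos: [0.6161, -0.2731, 0.0341]
tcp_rot: [1.0, -0.019, 0.003, 0.003]
contact_force: [-0.1, -0.5, -0.5]
opening: 0.456
```

Emit:
move_arm(linear=[[0,0,-0.003],[0,0,-0.003]], twist=[[0,0,0],[0,0,0]])

```text
time: 20.32
eef_pos: [0.6164, -0.2734, 0.0301]
tcp_rot: [1.0, -0.019, 0.002, 0.003]
contact_force: [-7.6, 4.7, 21.1]
opening: 0.452
```

Floor contact. Release.

Emit:
move_arm(linear=[[-0.001,0,0],[0,0,0],[0,0,0],[0,0,0],[0,0,0],[0,0,0]], twist=[[0,0,0],[0,0,0],[0,0,0],[0,0,0],[0,0,0],[0,0,0]], grip=1)

```text
time: 20.82
eef_pos: [0.6158, -0.2737, 0.0305]
tcp_rot: [1.0, -0.019, 0.003, 0.003]
contact_force: [-0.4, 0.6, -0.1]
opening: 1.0
```

```bash
python3 - <<'E'
from h import *
held('w14',.062,.029)
E
```

```text
20.8667 [ 0.6158 -0.2737  0.0305] [ 0.9998 -0.0187  0.003   0.0033]
plate [   0  176  181  157 9681] xy [ 0.576  -0.1925] [ 0.6598 -0.1079]
plate [  227   176   172   158 12378] xy [ 0.5729 -0.3137] [ 0.6556 -0.2303]
plate [288 227  65  26 527] xy [ 0.6183 -0.2892] [ 0.6302 -0.2569]
plate [  52  238   82   71 1479] xy [ 0.5935 -0.1692] [ 0.6294 -0.1382]
felt [305 216  61  53 686] xy [ 0.6076 -0.2974] [ 0.6353 -0.2681]
felt [  34  226  108   96 1635] xy [ 0.5777 -0.1719] [ 0.6354 -0.1204]
felt [272 239  13  35 271] xy [ 0.6044 -0.2533] [ 0.6227 -0.2468]
```

View pics/w14.png

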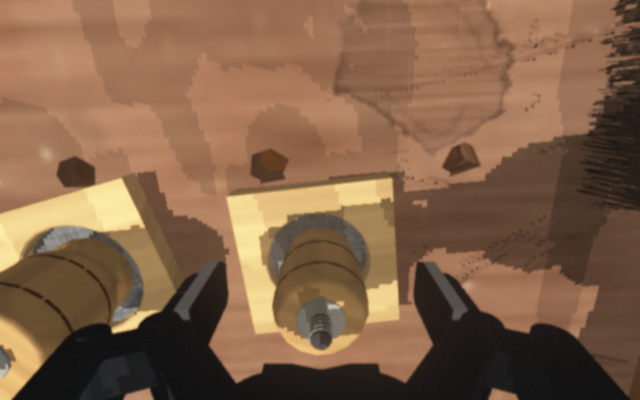

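Emit:
move_arm(linear=[[0,0,0.01],[0,0,0.03],[0,0,0.04],[0,0,0.04],[0,0,0.04],[-0.005,0.01,0.01],[-0.01,0.02,0],[-0.015,0.035,0],[-0.015,0.035,0],[-0.015,0.035,0],[-0.015,0.035,0],[-0.015,0.035,0],[-0.015,0.035,0],[-0.015,0.035,0],[-0.015,0.035,0],[-0.015,0.035,0],[-0.015,0.035,0],[-0.01,0.02,0],[-0.005,0.005,0],[0,0,0]], twist=[[0,0,0],[0,0,0],[0,0,0],[0,0,0],[0,0,0],[0,0,0],[0,0,0],[0,0,0],[0,0,0],[0,0,0],[0,0,0],[0,0,0],[0,0,0],[0,0,0],[0,0,0],[0,0,0],[0,0,0],[0,0,0],[0,0,0],[0,0,0]])

```text
time: 22.53
eef_pos: [0.4223, 0.146, 0.2247]
tcp_rot: [1.0, -0.021, 0.014, 0.005]
contact_force: [0.7, -1.1, 0.1]
opening: 1.0
```

```bash
python3 - <<'E'
from h import *
wristfeet('w15')
E
```

```text
[ 301    0   74   54 3206] mid [0.5625 0.1245] ext [0.036 0.059] z 0.089
[   0   75   77   99 3863] mid [0.4928 0.4224] ext [0.094 0.056] z 0.034
[465 142  36  23 611] mid [ 0.4496 -0.013 ] ext [0.018 0.019] z 0.067
[307 150  30  31 711] mid [0.4426 0.1423] ext [0.029 0.029] z 0.061
[268 203  29  30 674] mid [0.3888 0.1865] ext [0.028 0.03 ] z 0.061
[   0  312   89   85 3333] mid [0.2537 0.4581] ext [0.061 0.06 ] z 0.093
[124 389  29  11 216] mid [0.1806 0.3703] ext [0.003 0.035] z 0.064
22.5833 [0.42286358 0.14538968 0.22486493] [ 0.99965368 -0.02179294  0.01400978  0.00461679] [ 0.11 -0.24  2.14 -0.01  1.22  1.73]
```

View pics/w15.png

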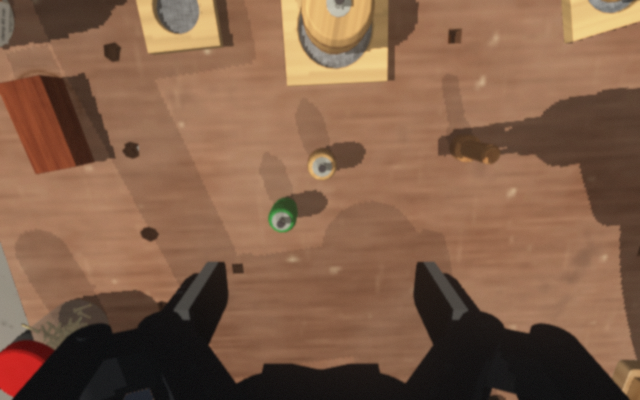

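Emit:
move_arm(linear=[[0.008,0,0],[0.007,0,0],[0,0,-0.015],[0,0,-0.03],[0,0,-0.03],[-0.001,0,-0.03],[-0.001,0,-0.02],[0,0,-0.01],[0,0,0]], twist=[[0,0.8,0],[0,0.8,0],[0,0,0],[0,0,0],[0,0.4,0],[0,0.4,0],[0,0,0],[0,0,0],[0,0,0]])

```text
time: 23.33
eef_pos: [0.4471, 0.1348, 0.09]
tcp_rot: [1.0, -0.029, -0.002, 0.006]
contact_force: [-0.0, -0.4, 0.6]
opening: 0.999
```

Emit:
move_arm(linear=[[-0.003,0.005,0],[-0.001,0.004,-0.01],[-0.001,0.001,-0.025],[-0.001,0.001,-0.02],[0,0,-0.008],[0,0,0]], twist=[[0.4,0,0],[0.4,0,0],[0,0,0],[0,0,0],[0,0,0],[0,0,0]])

```text
time: 23.83
eef_pos: [0.4487, 0.1462, 0.0311]
tcp_rot: [0.999, -0.031, 0.005, -0.003]
contact_force: [0.1, 0.5, -0.4]
opening: 0.997
```

```bash
python3 - <<'E'
from h import *
wristfeet('w16')
E
```

```text
23.8833 [0.44913929 0.14621907 0.03185452] [ 0.99949728 -0.03099575  0.00592996 -0.00304637] [0.1  0.12 2.2  0.01 0.8  1.73]
```

View pics/w16.png

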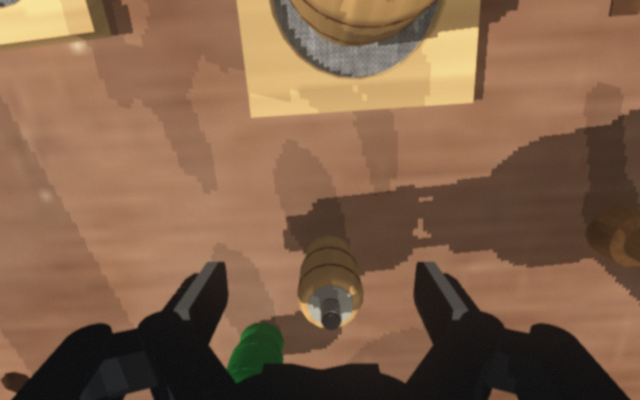

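Emit:
move_arm(linear=[[-0.004,-0.003,-0.005],[-0.003,-0.002,-0.006],[0,0,-0.001],[0,0,0]], twist=[[0,0.4,0],[0,0.3,0],[0,0,0],[0,0,0]])

```text
time: 24.22
eef_pos: [0.4448, 0.1413, 0.0228]
tcp_rot: [1.0, -0.031, 0.003, -0.003]
contact_force: [-0.2, -0.2, 0.1]
opening: 1.0
```

```bash
python3 - <<'E'
from h import *
wristfeet('w17')
E
```

```text
24.2667 [0.44480067 0.14126874 0.02289003] [ 0.99951835 -0.03069097  0.00311368 -0.00338295] [0.09 0.13 2.21 0.01 0.79 1.71]
```

View pics/w17.png

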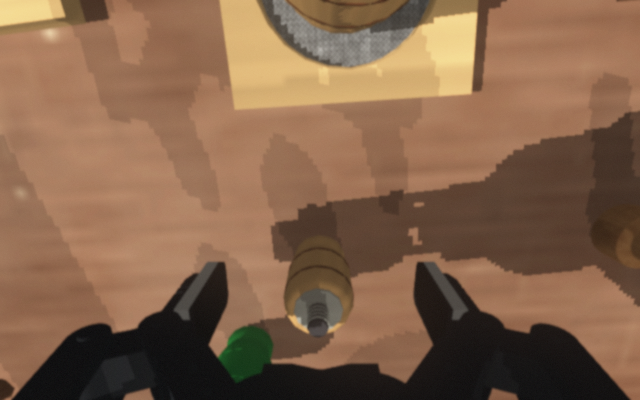

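Foot a at u=320, centred between the jaws. Close.

Emit:
move_arm(linear=[[-0.001,0,-0.001],[0,0,-0.001],[0,0,-0.001],[0,0,0],[0,0,0],[0,0,0],[0,0,0],[0,0,0],[0,0,0]], twist=[[0,0,0],[0,0,0],[0,0,0],[0,0,0],[0,0,0],[0,0,0],[0,0,0],[0,0,0],[0,0,0]], grip=0, force=40)

```text
time: 25.02
eef_pos: [0.445, 0.1414, 0.0211]
tcp_rot: [1.0, -0.031, 0.005, -0.004]
contact_force: [-0.1, -0.0, 0.4]
opening: 0.338
```

Emit:
move_arm(linear=[[0,0,0.01],[0,0,0.02],[0,0,0.03],[0,0,0.03],[0,0,0.02],[0.01,0.01,0],[0.02,0.015,0],[0.02,0.02,0],[0.02,0.02,0],[0.02,0.02,0],[0.02,0.02,0],[0.02,0.015,0],[0.01,0.01,0],[0.005,0.003,0],[0,0,0]], twist=[[0,0,0],[0,0,0],[0,0,0],[0,0,0],[0,0,0],[0,0,0],[0,0,0],[0,0,0],[0,0,0],[0,0,0],[0,0,0],[0,0,0],[0,0,0],[0,0,0],[0,0,0]])

```text
time: 26.27
eef_pos: [0.5934, 0.2813, 0.1468]
tcp_rot: [0.999, -0.031, 0.007, -0.004]
contact_force: [-0.5, -0.1, -0.2]
opening: 0.337
```

```bash
python3 - <<'E'
from h import *
c=held('w18',.062,.029)
P=cloud(c); Q=P[(P[...,2]>.03)&(P[...,0]>.6)&(P[...,0]<.8)&(P[...,1]>.15)&(P[...,1]<.4)&(c['depth']>.1)]; print(np.percentile(Q,[1,99],axis=0))
E
```

```text
26.3167 [0.5928 0.2809 0.1467] [ 0.9995 -0.0313  0.0066 -0.0044]
plate [ 282  147   92   90 4914] xy [0.5596 0.2398] [0.632  0.3115]
plate [ 440  146  133  119 6154] xy [0.5222 0.0739] [0.6234 0.1748]
felt [462 168  67  75 652] xy [0.5398 0.1041] [0.6061 0.1565]
felt [ 306  170   46   44 1549] xy [0.5764 0.2565] [0.6142 0.2941]
[[0.60054342 0.20303577 0.03174031]
 [0.73985897 0.39611503 0.19789047]]
```

View pics/w18.png

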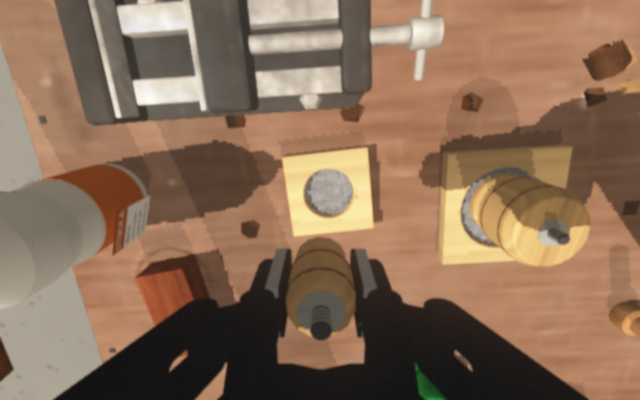

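```bash
python3 - <<'E'
from h import *
c=dict(np.load('last.npz')); print(ray(c,320,312,.172))
P=cloud(c); Q=P[0:120,60:370].reshape(-1,3); Q=Q[Q[:,2]>.02]; print(np.percentile(Q,[.5,50,99.5],axis=0))
E
```

```text
[0.59039987 0.28169569 0.172     ]
[[0.66935706 0.24447758 0.02204426]
 [0.70754943 0.34176713 0.05277969]
 [0.74521642 0.43370284 0.28328561]]
```

Emit:
move_arm(linear=[[0.003,-0.003,-0.01],[0.002,-0.003,-0.02],[0,0,-0.025],[0,0,-0.02],[0,0,-0.01],[0,0,0]], twist=[[0,0.4,0],[0,0.4,0],[0,0,0],[0,0,0],[0,0,0],[0,0,0]])

```text
time: 26.82
eef_pos: [0.5939, 0.269, 0.0543]
tcp_rot: [0.999, -0.033, -0.003, -0.003]
contact_force: [-0.8, 0.0, 0.1]
opening: 0.336
```

Emit:
move_arm(linear=[[0.002,0.004,0],[0.002,0.003,0],[0,0,0]], twist=[[0,0,0],[0,0,0],[0,0,0]])

```text
time: 27.07
eef_pos: [0.5968, 0.2749, 0.0525]
tcp_rot: [0.999, -0.034, -0.005, -0.003]
contact_force: [-0.6, -0.5, -0.2]
opening: 0.337
```

```bash
python3 - <<'E'
from h import *
held('w19',.062,.029)
E
```

```text
27.1167 [0.5969 0.2749 0.0529] [ 0.9994 -0.0337 -0.005  -0.0026]
plate [ 250  173  134   93 6369] xy [0.5832 0.2402] [0.6327 0.312 ]
plate [  479   172   161   162 10624] xy [0.5224 0.0945] [0.6236 0.175 ]
plate [ 524  210   85   79 1371] xy [0.5591 0.1141] [0.6026 0.1513]
felt [  0 199  62  74 592] xy [0.5847 0.4374] [0.6315 0.4609]
felt [ 513  203  108  101 1337] xy [0.5398 0.0986] [0.6059 0.1557]
felt [ 287  206   68   49 2102] xy [0.5847 0.2558] [0.6143 0.2951]
```

View pics/w19.png

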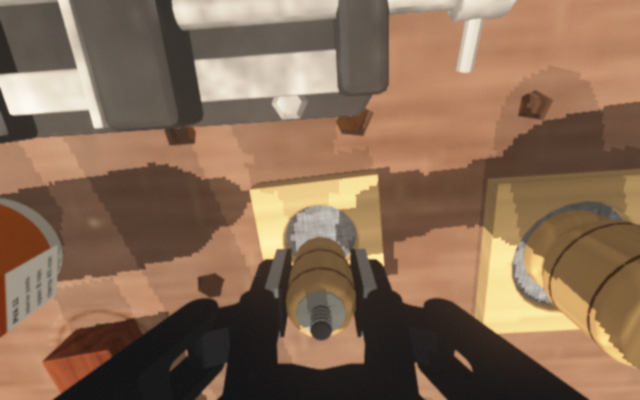

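Emit:
move_arm(linear=[[0,0,-0.008],[0,0,-0.01],[0,0,-0.005],[0,0,0]], twist=[[0,0,0],[0,0,0],[0,0,0],[0,0,0]])

```text
time: 27.45
eef_pos: [0.5993, 0.2761, 0.0316]
tcp_rot: [0.999, -0.033, -0.002, -0.004]
contact_force: [-0.7, -0.4, -0.8]
opening: 0.334
```

Emit:
move_arm(linear=[[0,0,-0.003]], twist=[[0,0,0]])

```text
time: 27.53
eef_pos: [0.5996, 0.2762, 0.0287]
tcp_rot: [0.999, -0.033, -0.001, -0.004]
contact_force: [1.6, 0.5, 0.2]
opening: 0.34
```

Emit:
move_arm(linear=[[-0.001,0,-0.003],[0,0,-0.002]], twist=[[0,0,0],[0,0,0]])

```text
time: 27.7
eef_pos: [0.5992, 0.2762, 0.026]
tcp_rot: [0.999, -0.033, -0.002, -0.003]
contact_force: [-6.8, -2.7, 18.0]
opening: 0.333
```

Emit:
move_arm(linear=[[-0.001,0,0],[0,0,0],[0,0,0],[0,0,0],[0,0,0],[0,0,0]], twist=[[0,0,0],[0,0,0],[0,0,0],[0,0,0],[0,0,0],[0,0,0]], grip=1)

```text
time: 28.2
eef_pos: [0.5985, 0.2764, 0.0265]
tcp_rot: [0.999, -0.033, -0.001, -0.004]
contact_force: [-0.8, -0.3, 0.6]
opening: 1.005
```

```bash
python3 - <<'E'
from h import *
held('w20',.062,.029)
E
```

```text
28.25 [0.5984 0.2764 0.0264] [ 9.995e-01 -3.300e-02 -9.000e-04 -3.500e-03]
plate [  242   188   155   142 11199] xy [0.5604 0.2396] [0.6326 0.3117]
plate [ 505  191  135  142 8190] xy [0.5499 0.1219] [0.6236 0.1752]
plate [ 555  230   85   92 1983] xy [0.5584 0.119 ] [0.6028 0.1514]
felt [ 543  223   97  112 1437] xy [0.5384 0.1123] [0.6059 0.1553]
felt [296 227  66  46 797] xy [0.5887 0.2554] [0.6141 0.2879]
felt [  0 233  30  69 654] xy [0.5831 0.4373] [0.62   0.4449]
```

View pics/w20.png

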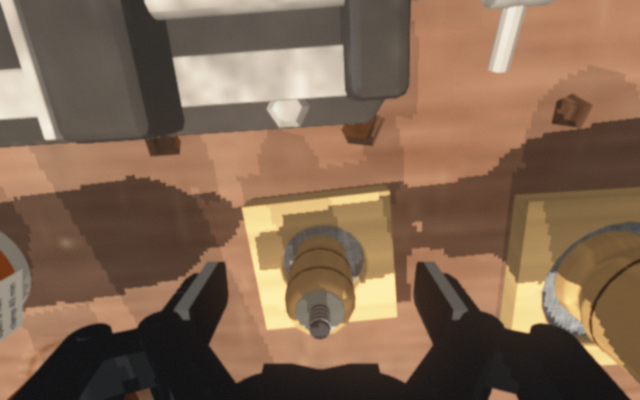

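Released and standing in the recess. Lift and back away, then check with the overview cameras.

Emit:
move_arm(linear=[[0,0,0.01],[0,0,0.03],[0,0,0.04],[0,0,0.04],[0,0,0.04],[0,0,0.03],[-0.02,-0.01,0.02],[-0.03,-0.03,0],[-0.03,-0.03,0],[-0.03,-0.03,0],[-0.03,-0.03,0],[-0.02,-0.02,0],[0,0,0],[0,0,0]], twist=[[0,0,0],[0,0,0],[0,0,0],[0,0,0],[0,0,0],[0,0,0],[0,0,0],[0,0,0],[0,0,0],[0,0,0],[0,0,0],[0,0,0],[0,0,0],[0,0,0]])

```text
time: 29.42
eef_pos: [0.4293, 0.1226, 0.2544]
tcp_rot: [0.999, -0.032, 0.005, -0.003]
contact_force: [0.4, -0.4, -1.2]
opening: 1.003
```

```bash
python3 - <<'E'
from h import *
s=get_state();print(s['time'],s['eef_pos'],s['contact_force'])
for n,roi in(('top',(180,500,120,260)),('scene',(200,420,120,340))):
    c=cam(n); P=cloud(c); img=c['img']
    cv2.imwrite(f'pics/{n}F.png',cv2.resize(img[roi[2]:roi[3],roi[0]:roi[1]],None,fx=2.4,fy=2.4,interpolation=cv2.INTER_CUBIC))
    m=((P[...,2]>0.022)&(P[...,2]<0.12)&(c['depth']>0)).astype(np.uint8)
    k,lab,st,ce=cv2.connectedComponentsWithStats(m)
    for i in range(1,k):
        if st[i][4]<12 or st[i][4]>1500 or not(roi[0]<ce[i][0]<roi[1] and roi[2]<ce[i][1]<roi[3]): continue
        Q=P[lab==i]
        print(n,ce[i].round(1),st[i][4],'zmax',Q[:,2].max().round(3),'mid',((Q[:,:2].max(0)+Q[:,:2].min(0))/2).round(3),'ext',np.ptp(Q[:,:2],axis=0).round(3))
E
```

```text
29.4167 [0.42932589 0.12255246 0.25444685] [ 0.37421621 -0.42805188 -1.23560366]
top [234.4 134. ] 1264 zmax 0.07 mid [0.709 0.318] ext [0.092 0.239]
top [352.5 121.1] 97 zmax 0.033 mid [ 0.764 -0.06 ] ext [0.025 0.069]
top [460.4 154. ] 872 zmax 0.066 mid [ 0.63  -0.426] ext [0.265 0.043]
top [315.8 142.6] 20 zmax 0.027 mid [0.686 0.062] ext [0.021 0.017]
top [196.7 167.8] 219 zmax 0.12 mid [0.596 0.458] ext [0.06  0.054]
top [376.7 165.6] 202 zmax 0.082 mid [ 0.604 -0.143] ext [0.049 0.046]
top [413.7 164.9] 138 zmax 0.071 mid [ 0.609 -0.27 ] ext [0.038 0.038]
top [250.8 167.8] 75 zmax 0.065 mid [0.595 0.278] ext [0.029 0.029]
top [295.9 173.5] 282 zmax 0.09 mid [0.573 0.126] ext [0.059 0.059]
top [206.6 198.5] 381 zmax 0.039 mid [0.49  0.424] ext [0.092 0.056]
top [337.6 212. ] 32 zmax 0.066 mid [ 0.448 -0.013] ext [0.018 0.019]
top [276.5 230.2] 70 zmax 0.061 mid [0.387 0.188] ext [0.026 0.029]
scene [372.9 125.8] 150 zmax 0.062 mid [ 0.542 -0.427] ext [0.092 0.027]
scene [339.9 148.2] 36 zmax 0.059 mid [ 0.598 -0.263] ext [0.014 0.025]
scene [318.  164.7] 126 zmax 0.069 mid [ 0.61  -0.129] ext [0.036 0.021]
scene [265.2 168.6] 83 zmax 0.032 mid [ 0.765 -0.058] ext [0.026 0.074]
scene [286.1 189.9] 15 zmax 0.026 mid [0.648 0.   ] ext [0.017 0.018]
scene [351.  201.6] 103 zmax 0.067 mid [ 0.449 -0.01 ] ext [0.018 0.015]
scene [263.9 198.2] 22 zmax 0.026 mid [0.688 0.062] ext [0.021 0.017]
scene [285.2 216.6] 558 zmax 0.088 mid [0.574 0.128] ext [0.057 0.057]
scene [244.2 257.8] 194 zmax 0.066 mid [0.594 0.28 ] ext [0.027 0.028]
scene [341.7 262.1] 173 zmax 0.06 mid [0.386 0.19 ] ext [0.028 0.028]
scene [244.5 329.6] 1055 zmax 0.034 mid [0.491 0.425] ext [0.094 0.056]
```

View pics/sceneF.png

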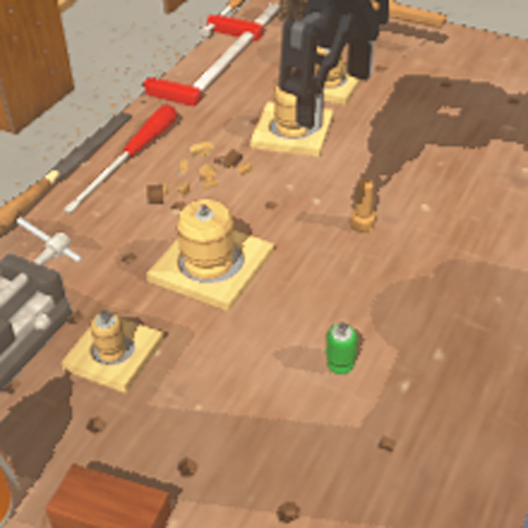

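View pics/topF.png

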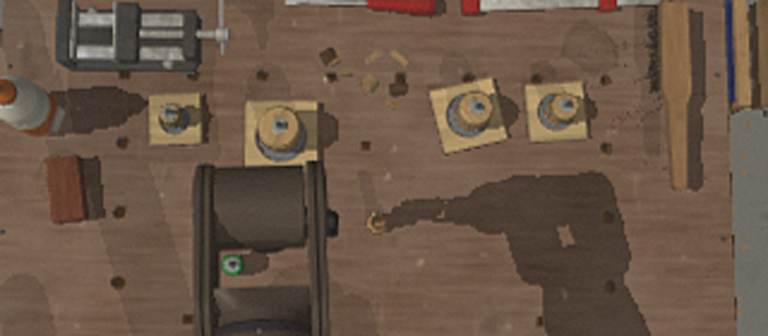

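```bash
python3 -c "
from plant import *
print(sign_off())"
```

```text
the job is handed in; nothing more can be done
None
```

All four feet are standing stud up in the nests of their own size, released. The job was handed in at about 29 s of the 104 s allowed, and the sign-off reports no verdict.

- **Position:** in the last top view, each foot's axis measured within about 4 mm of its recess centre; the limit is 12 mm. The scene view agreed for feet a and d, within about 5 mm. The gripper hid most of feet b and c there, so those two rest on the top view and the wrist pictures taken at release.
- **Height:** the tops measured 3 to 5 mm higher than on the bench, which fits feet standing on a recess floor 5 mm up. Each foot was lowered until the wrist force showed contact, with readings of 10 to 30 N, before I opened the gripper.
- **Other things:** the bench dog, the offcut and the green look-alike measured within about 1 mm of where they started. The last force reading was about 1 N, with the gripper open and well clear of everything.
- **Disagreement:** the wrist and overview cameras differed by 2 to 5 mm on where things stood. I used the wrist view to line up each foot with its nest.

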